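Lock the second condenser saddle into the sloping strut

TASK

The sloping strut still lacks its second condenser saddle. Take the blue V-saddle from the wooden parts block, set it in the strut's slot opposite the red clip, press it down against its spring and give it a quarter turn so that its hammer head catches under both lips and its V lies along the strut, then let go so that the spring clamps it. Leave the red clip and everything else on the bench where they are.

Things in the scene. Friction and masses are not known exactly. Their poses are not given: they have to be found in the camera images.
- saddle: Blue V-saddle on a T-foot, 106 mm long, about 0.23 kg, in any pocket of the wooden block, hanging by its washer with its origin 39 mm above the bench. Origin: centre of the underside of its steel hammer head; z runs up the stem to the yoke, x along the head's long side. The V opens upward; a tube would lie in it along y, so square to the head. A half turn about z looks and works the same.
- head_top (a point): On the saddle's axis at the top of its hammer head (saddle z = 9 mm), axes as the saddle's. Head 31 mm (x) by 18 mm (y), 9 mm thick, corners cut so it can turn on the spot inside the strut. The stem above is 12 mm thick. Pressed down so that this point is more than 7 mm under the strut's face, the head can turn; locked in, the spring holds it 7 mm under the face.
- yoke (a point): On the saddle's axis in the middle of the blue yoke block, at saddle z = 58 mm; axes as the saddle's. Block 50 mm (x) by 20 mm (y), saddle z 42 to 70 mm; two horns rise from it to z = 106 mm, 73 mm over their tips (x), also 20 mm in y. Grip its two flat faces at y = +-10 mm. Below it a collar 30 mm across, z 34 to 42 mm.
- saddle_washer: Steel washer 40 mm across, 4 mm thick, round the saddle's stem. Origin: centre of its underside, at saddle z = 11 mm when free. It bears on the strut's face when the saddle is pressed in, and slides up the stem (16 mm at most) against a spring of 4 N plus 1.2 N per mm. It does not turn on the stem, so it rubs on the face as the saddle turns.
- bed: Fixed slope frame carrying a 41 mm aluminium strut, 400 mm long, capped ends. Origin: middle of its length, on the slotted face, on the nominal centre line, 160 mm above the bench. y points down the slope along the strut, x level across it, z square out of the face, 30 degrees off vertical.
- slot (a point): The nominal slot mouth (bed origin and axes). The strut is bolted through cross slots: its true centre line is parallel to y but lies anywhere up to 10 mm to either side (+-x); this is not reported and does not change in a run, so feel or look for it. Slot 22 mm wide; lips reach 7 mm below the face; inside it is 36 mm wide and 39 mm deep from the face.
- lower_place (a point): Nominal place (on the face, at bed y = +135 mm) of the like blue saddle that is already locked in, standing 90 mm above the strut's face, its V along the strut. Bed axes.
- pointer (a point): Middle of the red clip, level with the strut's face, 60 mm to the +x side of the bed's y axis; bed axes. The saddle belongs at the same bed y as this point (between +10 and -70 mm). The clip slides on a white scale bar (bed x 54 to 66 mm, top level with the face), stands 6 mm above the face, reaches in to bed x = 38 mm; about 4 N would shift it.
- rod_support: T-foot with an upright bare steel rod, 104 mm tall, in another pocket of the block. Not to be used. Origin under its head.
- table_support: T-foot with a round white plate 54 mm across, 78 mm tall, in another pocket. Not to be used. Pockets are 80 mm apart in a row, in the direction of each support's own x; the block is 245 x 75 x 50 mm. Origin under its head.
- condenser: Glass condenser 265 mm long, 28 mm thick, lying in a dark wooden cradle at the far side. Origin on its axis near its middle.
- amber_bottle: Amber bottle, 64 mm across, 150 mm tall. Origin under its base.
- wash_bottle: White wash bottle with red cap, 68 mm across, 160 mm tall. Origin under its base.
- beaker: Glass beaker, 76 mm across, 100 mm tall. Origin under its base.
- paper_roll: White paper roll, 104 mm across, 100 mm tall, standing. Origin under its base.
- spanner: Steel spanner 170 mm long, lying on the bench. Origin under its middle.

How it is judged:
By the outcome, as a careful person would: the job done as asked, in the order asked, and still so for the second after the job is handed in, with the robot touching nothing.
It also fails if it takes over 48 s, if anything falls off the work surface, if the arm or the gripper's body presses on something with over 40 N, if the wrist force passes 120 N, or if a joint passes its speed limit or range.

ROBOT

A 7-joint arm with a two-finger parallel gripper is mounted at the origin on the work surface. World frame = base frame: x ahead of the robot, y to its left, z up, the work surface at z = 0. Lengths are in m, angles in degrees, forces in N, time in s.
With the tool pointing down it reaches from about 0.425 to 0.95 m from the base axis. Payload 16.7 kg.
Tool frame: the origin (TCP) lies between the finger pads; the fingertips stand 19 mm ahead of it and the grasp point (between the pads) is the TCP; x points along the fingers, y is the direction in which the jaws open and shut, and the axes are right-handed (so a half turn about x gives the same grasp; the last joint's range is limited). The gripper opens to 94 mm and grips with 3 to 60 N. Pads are 16 mm wide; open, the fingers measure 119 mm over their backs; the gripper's body (75 mm by 177 mm) begins 78 mm behind the grasp point.
Start: joints at [67.924, 24.414, 4.234, 92.017, -1.954, 63.644, -3.845], TCP at [0.158, -0.656, 0.224] pointing down, gripper open.
Joint ranges: [-163.25, 163.25], [-28.42, 122.38], [-70.27, 78.77], [12.13, 141.07], [-58.53, 238.53], [9.26, 117.41], [-156.51, 156.51]. Speed limits (degrees/s): [108.29, 108.29, 136.94, 136.94, 172.46, 172.46, 172.46].

INTERFACE

Orientations are given as [roll, pitch, yaw] about the fixed x, y, z axes, in that order (R = Rz(yaw) Ry(pitch) Rx(roll)).
In Python, from workcell import * gives the robot as it stands.
- The arm moves only by the shell command python3 -m crank 'ROWS' [FORCE]. ROWS is JSON, a list of rows, each an object of numbers: "dx", "dy", "dz": the shift along the tool's x, y, z in mm; "rx", "ry", "rz": the turn, a rotation vector about the tool's x, y, z in rad; "grip": the finger opening in mm, from 0 to 94. In form: [{"dx": .., "dy": .., "dz": .., "rx": .., "ry": .., "rz": .., "grip": ..}, ...]. A call has 1 to 5 rows; each row shifts and turns the pose as measured when the row begins, along the tool's axes as they then stand; what a row does not reach is not made up. A row lasts 1/12 s, in which the tool goes at most 41.7 mm and 7.16 degrees, less where a joint would pass 70% of its speed; a pose out of reach is approached as far as the arm can. A call with a gripper value outside its range is refused whole. The fingers move at their own pace and stop on an object; FORCE is the grip in N (left out, the last holds). Time passes only in rows, so rows that do not move let the fingers close. It gives the time, the measured TCP pose, the force and the opening at its end, in the units of the state.
- observe(): the state, without advancing time (a new reading comes with each control period).
- camera(name): name is "scene" or "side" or "wrist"; returns a dict with "pixels" (384x512x3 uint8, red, green, blue), "K" (3x3 intrinsics, pixels), "R" (3x3) and "t" (3): a world point X has camera coordinates R X + t. Camera axes: x right, y down, z forward; pixel columns grow to the right and rows downward; lengths in m; the calibration is good to about 2 mm. A picture is of the moment at which its call begins. There is no depth.
- hand_in(): hands the job in, once; it reports no verdict.
The state is a dict: "t": time; "joints": joint angles; "qvel": joint speeds; "tau": joint torques, N m; "ee_pos": TCP position; "tcp_rot": TCP orientation; "wrist_force": force on the tool from outside, world axes, zero at the start; "moment": the same for the moment, N m; "gripper_width": finger opening in m.
Only numpy, scipy, OpenCV 4.12 (cv2) and the standard library are available. Lean on these libraries where they do the work, as an engineer would, in place of code of your own. Each camera call takes 0.05 s, during which the arm holds its last target. There are 200 camera calls.

## Working session

There is one attempt and no reset: what is moved stays moved. The work goes in short steps, Python scripts to look and compute and a shell command to move; the robot and the scene stay as the last step left them, time stands still between calls to the robot, and variables do not carry over. Pictures are saved under pics/ and viewed, about 8 in all and at most 12, crops included, and the job is handed in when it is done.

```bash
mkdir -p pics; cat > h.py <<'E'
from workcell import *
import numpy as np, cv2
from scipy.spatial.transform import Rotation as Ro
def shot(n,f=None):
    c=camera(n); 
    if f: cv2.imwrite('pics/'+f,c['pixels'][:,:,::-1])
    return c
def ray(c,u,v):
    R=np.array(c['R']);t=np.array(c['t']);K=np.array(c['K'])
    d=R.T@np.linalg.inv(K)@[u,v,1]; return -R.T@t,d
def onplane(c,u,v,p,n):
    o,d=ray(c,u,v); return o+d*(np.dot(np.array(p)-o,n)/np.dot(d,n))
def proj(c,X):
    x=np.array(c['K'])@(np.array(c['R'])@np.array(X)+c['t']); return x[:2]/x[2]
def tri(c1,p1,c2,p2):
    o1,d1=ray(c1,*p1);o2,d2=ray(c2,*p2)
    s=np.linalg.lstsq(np.c_[d1,-d2],o2-o1,rcond=None)[0]
    a=o1+d1*s[0];b=o2+d2*s[1]; return (a+b)/2,np.linalg.norm(a-b)
E
python3 - <<'E'
from h import *
import pickle
cs={n:shot(n) for n in("scene","side","wrist")}
pickle.dump(cs,open('c0.pkl','wb'))
for n in("scene","side"): cv2.imwrite(f'pics/{n}0.png',cs[n]['pixels'][:,:,::-1]); print(n,-np.array(cs[n]['R']).T@cs[n]['t'])
print(observe())
E
```

```text
scene [1.43619305 0.38749871 0.86724756]
side [-0.09196078  0.80603151  0.71790386]
{'t': 0.15, 'joints': array([67.92421706, 24.44120782,  4.23250131, 92.04084878, -1.95476842,
       63.64354463, -3.84827358]), 'qvel': array([ 0.05573594, -0.17404009,  0.00077717, -0.13368718,  0.12837453,
        0.05417602, -0.07952624]), 'tau': array([ 4.00587393e-03, -9.36276555e+01,  3.66933636e+00, -4.54418242e+01,
       -4.87039809e-02,  1.81458425e-02,  1.09204896e-04]), 'ee_pos': array([ 0.15759819, -0.65603966,  0.22396225]), 'tcp_rot': array([-86.98297863,  89.94655723, 106.52038912]), 'wrist_force': array([-0.75060959,  0.02030678, -0.59645935]), 'moment': array([ 0.00667754, -0.01718626,  0.01707293]), 'gripper_width': 0.09385428313115894}
```

View pics/scene0.png

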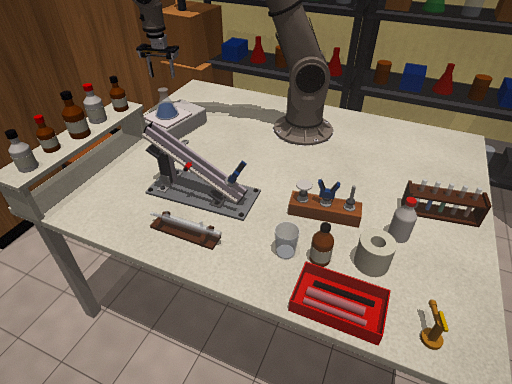

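View pics/side0.png

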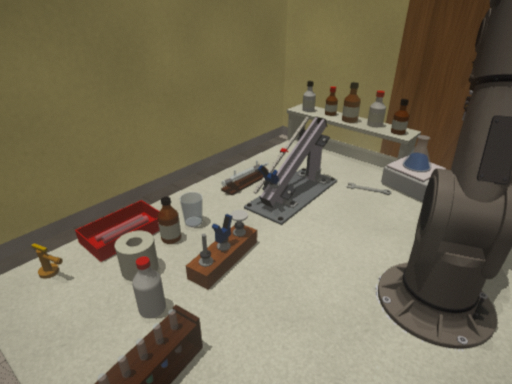

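Scene: saddle in the middle pocket at about (327,193), locked saddle at (237,172), red clip at (188,166). Side: saddle (222,232), locked saddle (268,176), clip (283,150). I'll enlarge these for detail.

```bash
python3 - <<'E'
from h import *
import pickle
cs=pickle.load(open('c0.pkl','rb'))
a=cs['scene']['pixels'][115:225,140:370,::-1]; b=cs['side']['pixels'][110:290,180:350,::-1]
cv2.imwrite('pics/a.png',cv2.resize(a,None,fx=3.4,fy=3.4,interpolation=cv2.INTER_CUBIC))
cv2.imwrite('pics/b.png',cv2.resize(b,None,fx=3.3,fy=3.3,interpolation=cv2.INTER_CUBIC))
for n in('scene','side'):
    h=cv2.cvtColor(cs[n]['pixels'],cv2.COLOR_RGB2HSV)
    for nm,m in(('blue',cv2.inRange(h,(100,110,40),(125,255,255))),('red',cv2.inRange(h,(0,170,90),(6,255,255))|cv2.inRange(h,(174,170,90),(180,255,255)))):
        k,l,s,ce=cv2.connectedComponentsWithStats(m)
        for i in range(1,k):
            if s[i,4]>8: print(n,nm,s[i],ce[i].round(1))
E
```

```text
scene blue [221  38  27  24 528] [234.4  49.4]
scene blue [399  63  28  30 595] [412.6  77.5]
scene blue [497  78  15  30 357] [505.2  93.6]
scene blue [234 171   6   5  16] [236.5 172.8]
scene blue [228 175   5   6   9] [230.2 177.7]
scene blue [318 180   4   4  10] [319.6 181.2]
scene blue [331 182   9  17  27] [335.9 189.1]
scene blue [324 188   7   5  21] [327.  190.4]
scene red [253  56  11   7  33] [258.  60.]
scene red [331  70   9   6  27] [334.8  73.3]
scene red [82 83 10  9 49] [86.7 86.3]
scene red [443  88   9   7  24] [446.2  91.3]
scene red [ 33 114  10  10  52] [ 37.5 117.8]
scene red [185 162   7   7  30] [188.2 164.7]
scene red [406 196  11  11  77] [411.1 200.9]
scene red [ 289  262  101   83 3462] [341.1 301.7]
side blue [273 171   3   4  10] [274.  172.5]
side blue [267 174   5   4  14] [269.  175.5]
side blue [213 225   5   3  13] [215. 226.]
side blue [222 228   5   4  13] [223.7 229.5]
side red [378  91   6   2  11] [380.3  91.5]
side red [281 149   5   3  12] [283.2 149.9]
side red [137 201  22  12  35] [148.  205.7]
side red [126 204   8   4  10] [129.9 205.3]
side red [ 75 211  83  40 451] [111.7 231.6]
side red [104 213  10   5  10] [108.5 215. ]
side red [ 95 218   8   4   9] [ 98.4 219.4]
side red [ 84 223   8   4   9] [ 87.8 224.4]
side red [136 257  13  10  99] [142.1 260.9]
```

View pics/a.png

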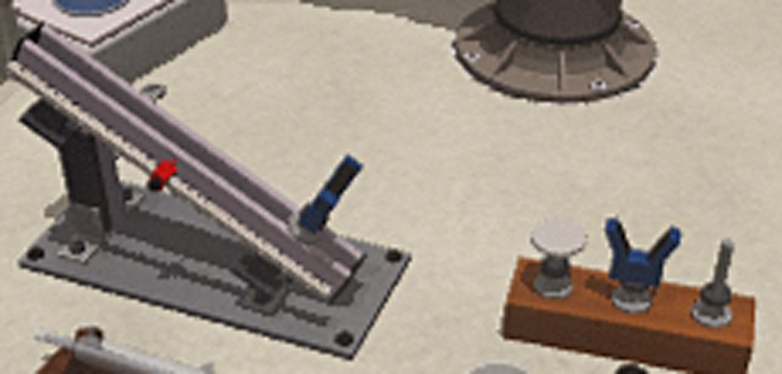

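View pics/b.png

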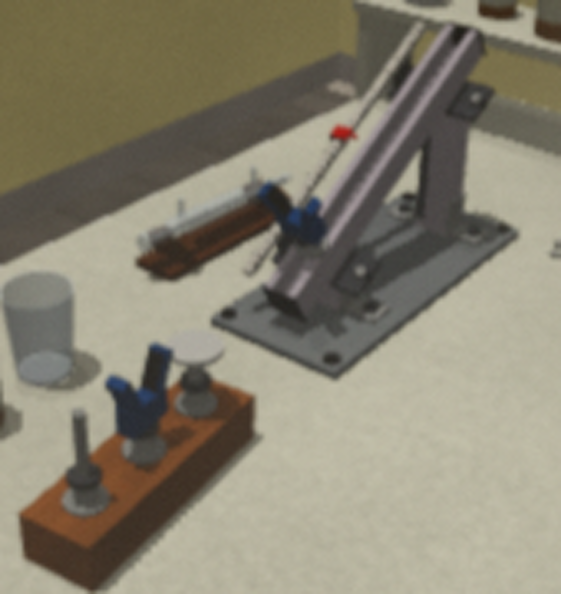

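Crops: block washers show clearly, the saddle is in the middle pocket, and the V's arms spread along the row. Strut ends, clip, locked saddle and base-plate corners are usable in both views. Triangulating them now.

```bash
python3 - <<'E'
from h import *
import pickle
np.set_printoptions(precision=4,suppress=True)
cs=pickle.load(open('c0.pkl','rb'));A=cs['scene'];B=cs['side']
a=lambda u,v:(u/3.4+140-.35,v/3.4+115-.35)
b=lambda u,v:(u/3.3+180-.35,v/3.3+110-.35)
for n,p,q in [('table wash',(552,283),(197,402)),('saddle wash',(633,296),(144,450)),('rod wash',(713,310),(85,499)),
 ('strut low near',(360,262),(300,310)),('strut low far',(333,297),(268,290)),('strut up near',(40,28),(483,42)),
 ('plate low near',(410,256),(335,375)),('plate low far',(352,355),(213,322)),('locked washer?',(308,228),(303,215)),('horn far tip locked',(352,160),(265,190)),('clip',(163.7,173),(343.5,132)),
 ('saddle hornL',(612,222),(157,349)),('saddle hornR',(675,233),(118,380))]:
    print(n,*tri(A,a(*p),B,b(*q)))
for p in[(552,283),(633,296),(713,310)]: print('A',onplane(A,*a(*p),[0,0,.054],[0,0,1]))
for p in[(197,402),(144,450),(85,499)]: print('B',onplane(B,*b(*p),[0,0,.054],[0,0,1]))
s=observe();Rt=Ro.from_euler('xyz',s['tcp_rot'],degrees=True).as_matrix();print(Rt)
E
```

```text
table wash [0.5371 0.1675 0.0537] 0.0032716841028793036
saddle wash [0.5231 0.2492 0.0538] 0.004175138448465953
rod wash [0.5121 0.328  0.055 ] 0.0040911619241863146
strut low near [ 0.5771 -0.0316  0.0445] 0.002286537463671914
strut low far [ 0.6315 -0.0389  0.0411] 0.004707934210393218
strut up near [ 0.5928 -0.3825  0.2479] 0.008468059817277824
plate low near [ 0.5067 -0.0041  0.0077] 0.0020337853796735888
plate low far [0.6714 0.0033 0.0061] 0.003284445998289931
locked washer? [ 0.6186 -0.074   0.1187] 0.017832430836113345
horn far tip locked [ 0.6075 -0.0173  0.1907] 0.02224999600076616
clip [ 0.6605 -0.2048  0.1673] 0.0010170022410026125
saddle hornL [0.5306 0.2194 0.1441] 0.0071560630879942515
saddle hornR [0.5207 0.277  0.1446] 0.002012149214124285
A [0.5361 0.1661 0.054 ]
A [0.5217 0.2473 0.054 ]
A [0.5095 0.326  0.054 ]
B [0.5365 0.17   0.054 ]
B [0.5225 0.252  0.054 ]
B [0.5128 0.3297 0.054 ]
[[-0.0003  0.2335 -0.9724]
 [ 0.0009 -0.9724 -0.2335]
 [-1.     -0.0009  0.    ]]
```

```bash
cat >> h.py <<'E'
from scipy.linalg import logm,expm
np.set_printoptions(precision=4,suppress=True)
def pose():
    s=observe();T=np.eye(4);T[:3,:3]=Ro.from_euler('xyz',s['tcp_rot'],degrees=True).as_matrix();T[:3,3]=s['ee_pos'];return T
def mk(p,xa,ya):
    xa=np.array(xa)/np.linalg.norm(xa);ya=np.array(ya)-np.dot(ya,xa)*xa;ya/=np.linalg.norm(ya)
    T=np.eye(4);T[:3,:3]=np.c_[xa,ya,np.cross(xa,ya)];T[:3,3]=p;return T
def rows(G,mm=38,deg=6.8,P=None,N=None):
    "equal tool-frame rows that bring the pose to G"
    P=pose() if P is None else P
    L=np.real(logm(np.linalg.inv(P)@G)); 
    w=np.array([L[2,1],L[0,2],L[1,0]])
    N=N or max(1,int(np.ceil(max(np.linalg.norm(L[:3,3])*1e3/mm,np.degrees(np.linalg.norm(w))/deg))))
    S=expm(L/N);r=Ro.from_matrix(S[:3,:3]).as_rotvec()
    print('N',N,'row',(S[:3,3]*1e3).round(2),r.round(4));
    print('mid',(P@expm(L/2))[:3,3])
    return G
E
python3 - <<'E'
from h import *
import pickle
cs=pickle.load(open('c0.pkl','rb'));C=cs['wrist'];P=pose()
R=np.array(C['R']);o=-R.T@C['t']
print('cam in tool',P[:3,:3].T@(o-P[:3,3]));print('cam axes in tool (cols)',P[:3,:3].T@R.T);print(C['K'])
Q=P.copy();Q[2,3]+=.2
y=np.radians(3)
G=mk([.60,-.16,.45],[0,0,-1],[np.cos(y),np.sin(y),0]);rows(G,P=Q)
E
```

```text
cam in tool [-0.1599  0.0007 -0.0831]
cam axes in tool (cols) [[ 0.0009 -0.2852  0.9585]
 [ 1.      0.0008 -0.0007]
 [-0.0006  0.9585  0.2852]]
[[291.7943   0.     258.7884]
 [  0.     291.7943 195.8028]
 [  0.       0.       1.    ]]
N 19 row [ -1.37   1.91 -37.9 ] [-0.073 -0.     0.   ]
mid [ 0.4685 -0.488   0.437 ]
```

```bash
R='{"dx":-1.4,"dy":1.9,"dz":-37.9,"rx":-0.073}'
python3 -m crank '[{"dx":-40},{"dx":-40},{"dx":-40},{"dx":-40},{"dx":-15}]' | tail -c 300
python3 -m crank '[{"dx":-0.5,"dy":1.9,"dz":-37.9,"rx":-0.073},{"dx":-0.5,"dy":1.9,"dz":-37.9,"rx":-0.073},{"dx":-0.5,"dy":1.9,"dz":-37.9,"rx":-0.073},{"dx":-0.5,"dy":1.9,"dz":-37.9,"rx":-0.073},{"dx":-0.5,"dy":1.9,"dz":-37.9,"rx":-0.073}]' >/dev/null
python3 -m crank '[{"dx":-0.5,"dy":1.9,"dz":-37.9,"rx":-0.073},{"dx":-0.5,"dy":1.9,"dz":-37.9,"rx":-0.073},{"dx":-0.5,"dy":1.9,"dz":-37.9,"rx":-0.073},{"dx":-0.5,"dy":1.9,"dz":-37.9,"rx":-0.073},{"dx":-0.5,"dy":1.9,"dz":-37.9,"rx":-0.073}]'
python3 - <<'E'
from h import *
y=np.radians(3)
G=mk([.60,-.15,.40],[0,0,-1],[np.cos(y),np.sin(y),0]);rows(G);print(observe()['joints'])
E
```

```text
N 20 row [ -8.8    1.54 -36.42] [-0.0694 -0.      0.    ]
mid [ 0.4703 -0.483   0.312 ]
[67.9242 24.4412  4.2325 92.0408 -1.9548 63.6435 -3.8483]invalid input at $[0]: expected keys dx, dy, dz, rx, ry, rz, grip
invalid input at $[0]: expected keys dx, dy, dz, rx, ry, rz, grip
invalid input at $[0]: expected keys dx, dy, dz, rx, ry, rz, grip
```

```bash
python3 -m crank '[{"dx":-40,"dy":0,"dz":0,"rx":0,"ry":0,"rz":0,"grip":94},{"dx":-40,"dy":0,"dz":0,"rx":0,"ry":0,"rz":0,"grip":94},{"dx":-40,"dy":0,"dz":0,"rx":0,"ry":0,"rz":0,"grip":94},{"dx":-40,"dy":0,"dz":0,"rx":0,"ry":0,"rz":0,"grip":94},{"dx":-15,"dy":0,"dz":0,"rx":0,"ry":0,"rz":0,"grip":94}]'
python3 -m crank '[{"dx":0,"dy":2,"dz":-38,"rx":-0.073,"ry":0,"rz":0,"grip":94},{"dx":0,"dy":2,"dz":-38,"rx":-0.073,"ry":0,"rz":0,"grip":94},{"dx":0,"dy":2,"dz":-38,"rx":-0.073,"ry":0,"rz":0,"grip":94},{"dx":0,"dy":2,"dz":-38,"rx":-0.073,"ry":0,"rz":0,"grip":94},{"dx":0,"dy":2,"dz":-38,"rx":-0.073,"ry":0,"rz":0,"grip":94}]'
python3 -m crank '[{"dx":0,"dy":2,"dz":-38,"rx":-0.073,"ry":0,"rz":0,"grip":94},{"dx":0,"dy":2,"dz":-38,"rx":-0.073,"ry":0,"rz":0,"grip":94},{"dx":0,"dy":2,"dz":-38,"rx":-0.073,"ry":0,"rz":0,"grip":94},{"dx":0,"dy":2,"dz":-38,"rx":-0.073,"ry":0,"rz":0,"grip":94},{"dx":0,"dy":2,"dz":-38,"rx":-0.073,"ry":0,"rz":0,"grip":94}]'
python3 - <<'E'
from h import *
y=np.radians(3)
G=mk([.60,-.15,.40],[0,0,-1],[np.cos(y),np.sin(y),0]);rows(G);print(observe()['joints'])
E
```

```text
t: 0.57
ee_pos: [0.1569, -0.6533, 0.3987]
tcp_rot: [-84.3, 89.2, 109.2]
wrist_force: [0.4, -0.6, 1.2]
gripper_width: 0.0937
t: 0.98
ee_pos: [0.3316, -0.5966, 0.4049]
tcp_rot: [-68.7, 89.6, 145.4]
wrist_force: [0.2, -0.7, -0.1]
gripper_width: 0.0937
t: 1.4
ee_pos: [0.4841, -0.4697, 0.402]
tcp_rot: [-94.0, 89.4, 142.0]
wrist_force: [1.0, -0.8, -0.4]
gripper_width: 0.0941
N 10 row [  0.22   1.59 -34.56] [-0.0644 -0.0004  0.0009]
mid [ 0.568  -0.3193  0.401 ]
[45.7015 19.8586 -9.8973 76.8242  3.349  84.1646  2.0942]
```

Tracking is good. On to the look pose.

```bash
python3 -m crank '[{"dx":0,"dy":1.6,"dz":-36,"rx":-0.066,"ry":0,"rz":0,"grip":94},{"dx":0,"dy":1.6,"dz":-36,"rx":-0.066,"ry":0,"rz":0,"grip":94},{"dx":0,"dy":1.6,"dz":-36,"rx":-0.066,"ry":0,"rz":0,"grip":94},{"dx":0,"dy":1.6,"dz":-36,"rx":-0.066,"ry":0,"rz":0,"grip":94},{"dx":0,"dy":1.6,"dz":-36,"rx":-0.066,"ry":0,"rz":0,"grip":94}]'
python3 -m crank '[{"dx":0,"dy":1.6,"dz":-36,"rx":-0.066,"ry":0,"rz":0,"grip":94},{"dx":0,"dy":1.6,"dz":-36,"rx":-0.066,"ry":0,"rz":0,"grip":94},{"dx":0,"dy":1.6,"dz":-36,"rx":-0.066,"ry":0,"rz":0,"grip":94},{"dx":0,"dy":1.6,"dz":-36,"rx":-0.066,"ry":0,"rz":0,"grip":94},{"dx":0,"dy":0,"dz":0,"rx":0,"ry":0,"rz":0,"grip":94}]'
python3 - <<'E'
from h import *
import pickle
c=shot('wrist'); pickle.dump(c,open('w1.pkl','wb'))
cv2.imwrite('pics/w1.png',cv2.resize(c['pixels'][:,:,::-1],None,fx=1.55,fy=1.55,interpolation=cv2.INTER_CUBIC))
E
```

```text
t: 1.82
ee_pos: [0.5747, -0.3034, 0.3997]
tcp_rot: [-114.1, 89.2, 142.0]
wrist_force: [0.3, -0.3, 0.8]
gripper_width: 0.094
t: 2.23
ee_pos: [0.6031, -0.1463, 0.3992]
tcp_rot: [-136.7, 89.0, 136.1]
wrist_force: [0.8, 0.2, 0.3]
gripper_width: 0.0938
```

View pics/w1.png

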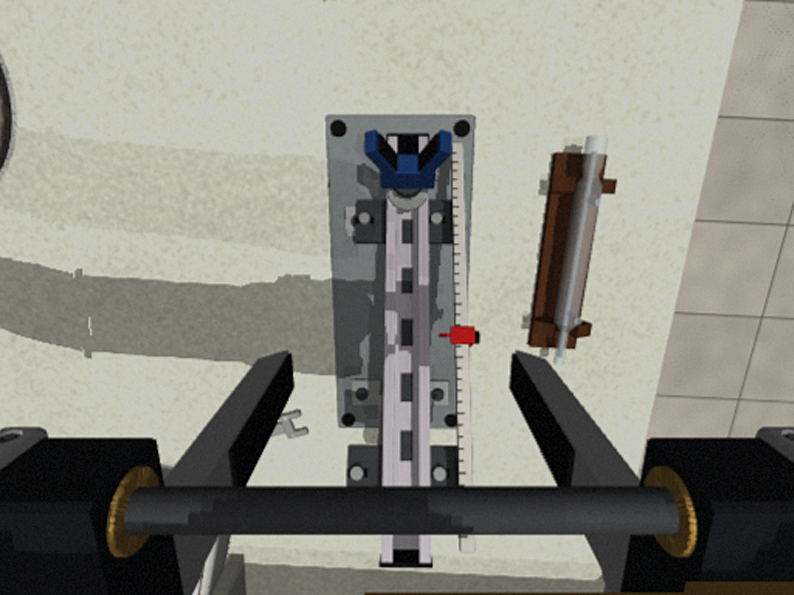

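Wrist view (scaled 1.55): strut outer edges near columns 384 and 430, slot about 399–414, red clip at (462,335), scale bar 456–467, locked saddle at (408,170). Next: triangulate the clip and find the strut edges by row profiles.

```bash
python3 - <<'E'
from h import *
import pickle
c=pickle.load(open('w1.pkl','rb'));cs=pickle.load(open('c0.pkl','rb'))
h=cv2.cvtColor(c['pixels'],cv2.COLOR_RGB2HSV)
m=cv2.inRange(h,(0,150,60),(8,255,255))|cv2.inRange(h,(172,150,60),(180,255,255))
k,l,s,ce=cv2.connectedComponentsWithStats(m)
for i in range(1,k):
    if s[i,4]>5: print(s[i],ce[i])
p=(297.5,216)
print(tri(c,p,cs['scene'],(188.2,164.9)),tri(c,p,cs['side'],(283.2,150.2)))
g=cv2.cvtColor(c['pixels'],cv2.COLOR_RGB2GRAY)
for r in (150,170,200,216,230,260,285,300): print(r,g[r-1:r+2,240:312].mean(0).astype(int).tolist())
E
```

```text
[283 210  24  13 192] [297.4635 215.9427]
(array([ 0.6583, -0.204 ,  0.168 ]), np.float64(0.0003229537453433039)) (array([ 0.6596, -0.2034,  0.1664]), np.float64(0.003172401521530347))
150 [49, 50, 54, 54, 54, 55, 37, 26, 20, 129, 166, 167, 165, 169, 161, 137, 149, 156, 164, 93, 45, 50, 51, 50, 48, 31, 64, 90, 92, 83, 143, 161, 154, 154, 157, 158, 105, 54, 54, 55, 53, 54, 56, 51, 56, 39, 27, 29, 29, 29, 25, 27, 64, 140, 156, 162, 180, 185, 185, 192, 133, 118, 107, 138, 190, 199, 197, 199, 197, 200, 199, 199]
170 [115, 113, 77, 62, 63, 63, 61, 60, 76, 143, 159, 150, 151, 155, 158, 150, 157, 159, 161, 164, 163, 162, 157, 157, 163, 122, 95, 95, 92, 87, 145, 159, 152, 151, 153, 156, 124, 73, 61, 65, 65, 63, 64, 76, 112, 121, 124, 122, 120, 120, 118, 122, 73, 120, 137, 133, 176, 185, 185, 185, 173, 120, 130, 186, 198, 198, 197, 198, 199, 197, 198, 198]
200 [60, 64, 62, 62, 62, 64, 62, 59, 108, 134, 136, 130, 127, 132, 120, 116, 109, 103, 105, 105, 103, 101, 101, 101, 102, 91, 93, 91, 92, 91, 96, 103, 103, 98, 100, 104, 96, 67, 59, 67, 72, 71, 73, 84, 78, 71, 107, 116, 114, 112, 114, 117, 
[... 1098 characters left out ...]
198, 196, 193]
285 [131, 131, 133, 91, 57, 54, 62, 158, 178, 175, 175, 175, 177, 162, 172, 176, 173, 185, 103, 49, 56, 57, 58, 57, 58, 34, 78, 94, 95, 91, 140, 174, 179, 178, 175, 175, 174, 189, 196, 195, 192, 194, 195, 195, 196, 195, 198, 200, 198, 198, 200, 201, 203, 206, 175, 107, 179, 198, 193, 194, 193, 194, 194, 195, 173, 189, 197, 199, 198, 198, 196, 197]
300 [57, 57, 54, 49, 32, 25, 70, 162, 179, 179, 175, 176, 177, 165, 171, 175, 172, 180, 179, 176, 178, 181, 177, 179, 171, 114, 89, 95, 94, 92, 135, 173, 181, 180, 175, 176, 180, 131, 64, 49, 42, 43, 50, 52, 59, 50, 55, 60, 39, 32, 30, 35, 27, 22, 14, 37, 176, 199, 193, 190, 189, 194, 194, 198, 170, 190, 199, 195, 199, 198, 198, 198]
```

```bash
python3 - <<'E'
from h import *
import pickle
c=pickle.load(open('w1.pkl','rb'))
t=np.radians(30)
yaw=np.radians(2.6)
for it in range(2):
    ex=np.array([np.cos(yaw),np.sin(yaw),0]);hy=np.array([-np.sin(yaw),np.cos(yaw),0])
    ey=np.cos(t)*hy-[0,0,np.sin(t)];ez=np.cross(ex,ey)
    P0=np.array([.659,-.204,.167])-.004*ez
    f=lambda u,v,h=0:onplane(c,u,v,P0+h*ez,ez)
    L=[f(u,v) for u,v in((248.6,170),(247.8,200),(246.7,260),(246.6,285),(246.5,300))]
    Rr=[f(u,v) for u,v in((276.4,170),(276.7,200),(277,260),(277,285),(277,300))]
    # scale bar outer/inner edge
    M=[(a+b)/2 for a,b in zip(L,Rr)]
    print('width',[np.dot(b-a,ex)*1e3 for a,b in zip(L,Rr)])
    d=M[-1]-M[0]; print('yaw from strut',np.degrees(np.arctan2(-d[0],d[1]))%180); 
    A=np.array(M);k=np.polyfit(A[:,1],A[:,0],1);print('x(y) fit',k,'yaw',-np.degrees(np.arctan(k[0])))
    yaw=-np.arctan(k[0])
lo=f(262.5,87);up=f(262,364);print('ends',lo,up,np.linalg.norm(lo-up),'mid',(lo+up)/2)
lo=f(263,72);
pc=f(297.5,216,.005);print('clip',pc,'bed y from z:',-(P0[2]-.16)/.5)
xs=[np.dot(m-pc,ex)*1e3 for m in M];print('strut centre rel clip centroid',xs)
for u,v in((294,150),(303,170)): pass
print('clip needle tip',f(283,216,.003),'bar edges',[np.dot(f(u,v)-M[1],ex)*1e3 for u,v in((293.5,200),(303,200))])
E
```

```text
width [np.float64(41.6930534549113), np.float64(42.22217632070733), np.float64(42.09083044772159), np.float64(41.381643271343314), np.float64(41.023485887627245)]
yaw from strut 2.63964557197761
x(y) fit [-0.0461  0.5985] yaw 2.6367886778754017
width [np.float64(41.69481110436793), np.float64(42.223984509395464), np.float64(42.09267607044317), np.float64(41.383464043504446), np.float64(41.02529620793321)]
yaw from strut 2.639649401126178
x(y) fit [-0.0461  0.5985] yaw 2.6367925592711288
ends [ 0.599  -0.0251  0.0576] [ 0.6166 -0.3743  0.2595] 0.403744871792533 mid [ 0.6078 -0.1997  0.1585]
clip [ 0.6582 -0.2039  0.1681] bed y from z: -0.007071796769724525
strut centre rel clip centroid [np.float64(-50.16045573245771), np.float64(-50.27114213887447), np.float64(-50.336789351551225), np.float64(-50.203175194378225), np.float64(-50.15247852411055)]
clip needle tip [ 0.6378 -0.2056  0.1662] bar edges [np.float64(45.62385269060701), np.float64(59.47381959994991)]
```

Face geometry is consistent: width about 41.5 mm, length 403 mm, yaw 2.64°, clip at bed y ≈ −7 mm. Now go over the block.

```bash
python3 - <<'E'
from h import *
y=np.radians(9.3)
G=mk([.523,.249,.275],[0,0,-1],[np.cos(y),np.sin(y),0]);rows(G,mm=39)
E
```

```text
N 11 row [ 11.52  -3.63 -36.74] [-0.0108 -0.001   0.001 ]
mid [0.5686 0.0509 0.3376]
```

```bash
python3 -m crank '[{"dx":11.5,"dy":-3.6,"dz":-37.5,"rx":-0.011,"ry":-0.001,"rz":0.001,"grip":94},{"dx":11.5,"dy":-3.6,"dz":-37.5,"rx":-0.011,"ry":-0.001,"rz":0.001,"grip":94},{"dx":11.5,"dy":-3.6,"dz":-37.5,"rx":-0.011,"ry":-0.001,"rz":0.001,"grip":94},{"dx":11.5,"dy":-3.6,"dz":-37.5,"rx":-0.011,"ry":-0.001,"rz":0.001,"grip":94},{"dx":11.5,"dy":-3.6,"dz":-37.5,"rx":-0.011,"ry":-0.001,"rz":0.001,"grip":94}]'
python3 -m crank '[{"dx":11.5,"dy":-3.6,"dz":-37.5,"rx":-0.011,"ry":-0.001,"rz":0.001,"grip":94},{"dx":11.5,"dy":-3.6,"dz":-37.5,"rx":-0.011,"ry":-0.001,"rz":0.001,"grip":94},{"dx":11.5,"dy":-3.6,"dz":-37.5,"rx":-0.011,"ry":-0.001,"rz":0.001,"grip":94},{"dx":11.5,"dy":-3.6,"dz":-37.5,"rx":-0.011,"ry":-0.001,"rz":0.001,"grip":94},{"dx":11.5,"dy":-3.6,"dz":-37.5,"rx":-0.011,"ry":-0.001,"rz":0.001,"grip":94}]'
python3 -m crank '[{"dx":12,"dy":-3.6,"dz":-37.5,"rx":-0.011,"ry":-0.001,"rz":0.001,"grip":94},{"dx":0,"dy":0,"dz":0,"rx":0,"ry":0,"rz":0,"grip":94},{"dx":0,"dy":0,"dz":0,"rx":0,"ry":0,"rz":0,"grip":94}]'
python3 - <<'E'
from h import *
import pickle
c=shot('wrist'); pickle.dump(c,open('w2.pkl','wb'))
cv2.imwrite('pics/w2.png',cv2.resize(c['pixels'][:,:,::-1],None,fx=1.55,fy=1.55,interpolation=cv2.INTER_CUBIC))
P=pose();print(P)
E
```

```text
t: 2.7
ee_pos: [0.5738, 0.0269, 0.3416]
tcp_rot: [-108.8, 89.7, 165.7]
wrist_force: [0.5, 0.1, 0.8]
gripper_width: 0.0939
t: 3.12
ee_pos: [0.5365, 0.2134, 0.2811]
tcp_rot: [8.4, 89.7, -74.6]
wrist_force: [1.5, -0.5, 1.2]
gripper_width: 0.0941
t: 3.37
ee_pos: [0.5251, 0.2571, 0.2655]
tcp_rot: [-18.1, 89.7, -100.1]
wrist_force: [0.1, -0.9, 1.0]
gripper_width: 0.0941
[[-0.0014  0.9902  0.1397  0.5248]
 [-0.0052  0.1397 -0.9902  0.2573]
 [-1.     -0.0021  0.0049  0.2655]
 [ 0.      0.      0.      1.    ]]
```

View pics/w2.png

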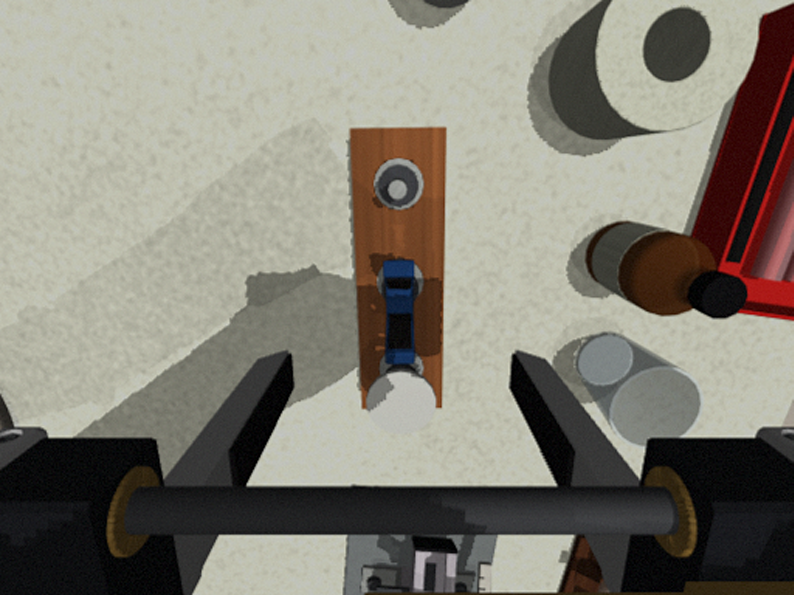

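Saddle seen from above (scaled 1.55): far horn tip's outer edge at row 260 (columns 384–413), near horn's outer edge at row about 364 (columns 386–414). The jaws straddle it nicely.

```bash
python3 - <<'E'
from h import *
import pickle
c=pickle.load(open('w2.pkl','rb'))
h=cv2.cvtColor(c['pixels'],cv2.COLOR_RGB2HSV)
m=cv2.inRange(h,(98,120,20),(128,255,255));m[:,:230]=0;m[:,285:]=0;m[300:]=0
q=cv2.findNonZero(m)[:,0];print(q.min(0),q.max(0))
for r in (170,176,200,228,233): z=q[q[:,1]==r][:,0];print(r,z.min() if len(z) else 0,z.max() if len(z) else 0)
f=lambda u,v,z:onplane(c,u,v,[0,0,z],[0,0,1])
lo,hi=q.min(0),q.max(0)
a=f(257.2,lo[1]-.5,.145);b=f(258,hi[1]+.5,.145);print(a,b,np.linalg.norm(a-b),'mid',(a+b)/2,'yaw',np.degrees(np.arctan2(*(a-b)[1::-1])))
# block yaw & rod washer, pixel /1.55
w=f(399/1.55,184/1.55,.054);print('rod washer',w)
M=(a+b)/2;y=np.radians(np.degrees(np.arctan2(*(a-b)[1::-1]))-90)
G=mk([M[0],M[1],.102],[0,0,-1],[np.cos(y),np.sin(y),0]);rows(G,mm=36)
E
```

```text
[247 168] [266 235]
170 247 266
176 248 266
200 250 265
228 249 266
233 249 266
[0.5192 0.2842 0.145 ] [0.53   0.2128 0.145 ] 0.07216730442990019 mid [0.5246 0.2485 0.145 ] yaw 98.61258689287034
rod washer [0.5129 0.3264 0.054 ]
N 5 row [32.7  -0.24  1.65] [-0.002   0.001   0.0004]
mid [0.5246 0.2528 0.1837]
```

```bash
python3 -m crank '[{"dx":33,"dy":-0.2,"dz":1.8,"rx":-0.002,"ry":0.001,"rz":0,"grip":94},{"dx":33,"dy":-0.2,"dz":1.8,"rx":-0.002,"ry":0.001,"rz":0,"grip":94},{"dx":33,"dy":-0.2,"dz":1.8,"rx":-0.002,"ry":0.001,"rz":0,"grip":94},{"dx":33,"dy":-0.2,"dz":1.8,"rx":-0.002,"ry":0.001,"rz":0,"grip":94},{"dx":25,"dy":-0.2,"dz":1.8,"rx":0,"ry":0.001,"rz":0,"grip":94}]'
python3 -m crank '[{"dx":0,"dy":0,"dz":0,"rx":0,"ry":0,"rz":0,"grip":94}]'
python3 - <<'E'
from h import *
y=np.radians(8.5)
G=mk([.5246,.2482,.102],[0,0,-1],[np.cos(y),np.sin(y),0]);print(pose());rows(G)
E
```

```text
t: 3.83
ee_pos: [0.5331, 0.2425, 0.1102]
tcp_rot: [96.4, 89.3, 14.2]
wrist_force: [0.7, -0.3, -0.8]
gripper_width: 0.094
t: 3.92
ee_pos: [0.532, 0.2389, 0.1059]
tcp_rot: [79.1, 89.7, -3.3]
wrist_force: [-1.1, 0.4, -1.0]
gripper_width: 0.0942
[[ 0.0058  0.9911  0.1332  0.532 ]
 [-0.0003  0.1332 -0.9911  0.2389]
 [-1.      0.0057  0.0011  0.1059]
 [ 0.      0.      0.      1.    ]]
N 1 row [  3.84  -6.14 -10.21] [-0.0147  0.0011 -0.0057]
mid [0.5283 0.2436 0.1039]
```

```bash
python3 -m crank '[{"dx":3.5,"dy":-6.1,"dz":-10.2,"rx":-0.015,"ry":0.001,"rz":-0.006,"grip":94},{"dx":0,"dy":0,"dz":0,"rx":0,"ry":0,"rz":0,"grip":94}]'
python3 - <<'E'
from h import *
y=np.radians(8.5)
G=mk([.5246,.2482,.102],[0,0,-1],[np.cos(y),np.sin(y),0]);rows(G)
E
```

```text
t: 4.08
ee_pos: [0.5254, 0.2464, 0.1029]
tcp_rot: [-62.4, 89.9, -144.0]
wrist_force: [-0.1, 0.6, 0.1]
gripper_width: 0.094
N 1 row [ 0.88 -0.5  -1.85] [-0.0031  0.0009  0.0017]
mid [0.525  0.2473 0.1024]
```

```bash
python3 -m crank '[{"dx":0.9,"dy":-0.5,"dz":-1.9,"rx":-0.003,"ry":0.001,"rz":0.002,"grip":94},{"dx":0,"dy":0,"dz":0,"rx":0,"ry":0,"rz":0,"grip":15},{"dx":0,"dy":0,"dz":0,"rx":0,"ry":0,"rz":0,"grip":15},{"dx":0,"dy":0,"dz":0,"rx":0,"ry":0,"rz":0,"grip":15},{"dx":0,"dy":0,"dz":0,"rx":0,"ry":0,"rz":0,"grip":15}]' 60
python3 -m crank '[{"dx":0,"dy":0,"dz":0,"rx":0,"ry":0,"rz":0,"grip":15},{"dx":0,"dy":0,"dz":0,"rx":0,"ry":0,"rz":0,"grip":15},{"dx":0,"dy":0,"dz":0,"rx":0,"ry":0,"rz":0,"grip":15},{"dx":0,"dy":0,"dz":0,"rx":0,"ry":0,"rz":0,"grip":15},{"dx":0,"dy":0,"dz":0,"rx":0,"ry":0,"rz":0,"grip":15}]'
python3 - <<'E'
from h import *
print(pose())
E
```

```text
t: 4.5
ee_pos: [0.5276, 0.25, 0.1082]
tcp_rot: [101.2, 89.5, 19.7]
wrist_force: [-0.1, -0.3, 0.8]
gripper_width: 0.0707
t: 4.92
ee_pos: [0.5281, 0.2502, 0.1092]
tcp_rot: [100.2, 89.4, 18.7]
wrist_force: [-0.6, -0.0, -0.4]
gripper_width: 0.0376
[[ 0.01    0.989   0.1475  0.5281]
 [ 0.0034  0.1475 -0.9891  0.2502]
 [-0.9999  0.0103 -0.0019  0.1092]
 [ 0.      0.      0.      1.    ]]
```

```bash
python3 -m crank '[{"dx":6.5,"dy":-3.5,"dz":2,"rx":-0.002,"ry":0.003,"rz":-0.008,"grip":30},{"dx":0.5,"dy":0,"dz":0,"rx":0,"ry":0,"rz":0,"grip":28}]'
python3 - <<'E'
from h import *
y=np.radians(8.6)
G=mk([.5246,.2482,.102],[0,0,-1],[np.cos(y),np.sin(y),0]);rows(G)
E
```

```text
t: 5.08
ee_pos: [0.5248, 0.2475, 0.1017]
tcp_rot: [160.2, 89.7, 78.8]
wrist_force: [-0.6, -1.2, -0.5]
gripper_width: 0.0289
N 1 row [-0.32 -0.05 -0.73] [ 0.0002 -0.005  -0.0018]
mid [0.5247 0.2478 0.1018]
```

```bash
python3 -m crank '[{"dx":0.2,"dy":0,"dz":-0.7,"rx":0,"ry":-0.005,"rz":-0.002,"grip":14},{"dx":0.4,"dy":0,"dz":0,"rx":0,"ry":0,"rz":0,"grip":14},{"dx":0.4,"dy":0,"dz":0,"rx":0,"ry":0,"rz":0,"grip":14},{"dx":0.4,"dy":0,"dz":0,"rx":0,"ry":0,"rz":0,"grip":14},{"dx":0.4,"dy":0,"dz":0,"rx":0,"ry":0,"rz":0,"grip":14}]' 60
python3 - <<'E'
from h import *
print(pose())
E
```

```text
t: 5.5
ee_pos: [0.5244, 0.2479, 0.0992]
tcp_rot: [-61.8, 89.9, -143.2]
wrist_force: [-1.8, -0.8, 3.6]
gripper_width: 0.0194
[[-0.0015  0.9888  0.1495  0.5244]
 [-0.0012  0.1494 -0.9888  0.2479]
 [-1.     -0.0017  0.0009  0.0992]
 [ 0.      0.      0.      1.    ]]
```

```bash
cat >> h.py <<'E'
yaw=np.radians(2.64)
EX=np.array([np.cos(yaw),np.sin(yaw),0]);EY=np.cos(np.pi/6)*np.array([-np.sin(yaw),np.cos(yaw),0])-[0,0,.5];EZ=np.cross(EX,EY)
F=np.array([.608,-.206,.1637])
def tgt(h,x=0,y=0,turn=0):  # TCP h metres above face; turn deg of tool y from EX about EZ
    a=np.radians(turn);return mk(F+x*EX+y*EY+h*EZ,-EZ,np.cos(a)*EX+np.sin(a)*EY)
def where():
    P=pose();d=P[:3,3]-F;R=P[:3,:3];B=np.c_[EX,EY,EZ]
    print('bed x,y,h mm',(B.T@d*1e3).round(2),'tool x in bed',(B.T@R[:,0]).round(4),'tool y in bed',(B.T@R[:,1]).round(4),'turn',np.degrees(np.arctan2(R[:,1]@EY,R[:,1]@EX)).round(2))
    s=observe();print('F bed',(B.T@s['wrist_force']).round(1),'M bed',(B.T@s['moment']).round(2),'w',round(s['gripper_width']*1e3,1),'t',round(s['t'],2))
E
python3 -m crank '[{"dx":-20,"dy":0,"dz":0,"rx":0,"ry":0,"rz":0,"grip":14},{"dx":-39,"dy":0,"dz":0,"rx":0,"ry":0,"rz":0,"grip":14},{"dx":-39,"dy":0,"dz":0,"rx":0,"ry":0,"rz":0,"grip":14},{"dx":-39,"dy":0,"dz":0,"rx":0,"ry":0,"rz":0,"grip":14},{"dx":-39,"dy":0,"dz":0,"rx":0,"ry":0,"rz":0,"grip":14}]'
python3 - <<'E'
from h import *
P=pose();print(P[:3,3])
rows(tgt(.19),mm=39)
E
```

```text
t: 5.92
ee_pos: [0.5203, 0.2458, 0.2719]
tcp_rot: [-78.7, 88.9, -160.0]
wrist_force: [0.9, 0.4, -2.7]
gripper_width: 0.0196
[0.5203 0.2458 0.2719]
N 10 row [ 3.06  4.52 37.11] [ 0.0108 -0.0518 -0.001 ]
mid [0.5669 0.0647 0.2762]
```

```bash
python3 -m crank '[{"dx":0,"dy":4.5,"dz":37,"rx":0.011,"ry":-0.052,"rz":-0.001,"grip":14},{"dx":0,"dy":4.5,"dz":37,"rx":0.011,"ry":-0.052,"rz":-0.001,"grip":14},{"dx":0,"dy":4.5,"dz":37,"rx":0.011,"ry":-0.052,"rz":-0.001,"grip":14},{"dx":0,"dy":4.5,"dz":37,"rx":0.011,"ry":-0.052,"rz":-0.001,"grip":14},{"dx":0,"dy":4.5,"dz":37,"rx":0.011,"ry":-0.052,"rz":-0.001,"grip":14}]'
python3 - <<'E'
from h import *
P=pose();print(P[:3,3]);rows(tgt(.15),mm=39)
E
```

```text
t: 6.33
ee_pos: [0.5687, 0.0685, 0.302]
tcp_rot: [-0.8, 74.7, -84.9]
wrist_force: [1.1, 0.5, -2.8]
gripper_width: 0.0196
[0.5687 0.0685 0.302 ]
N 6 row [13.63  3.32 30.89] [ 0.0091 -0.0427 -0.0031]
mid [ 0.588  -0.0307  0.2913]
```

```bash
python3 -m crank '[{"dx":8,"dy":3.3,"dz":31,"rx":0.009,"ry":-0.043,"rz":-0.003,"grip":14},{"dx":12,"dy":3.3,"dz":31,"rx":0.009,"ry":-0.043,"rz":-0.003,"grip":14},{"dx":14,"dy":3.3,"dz":31,"rx":0.009,"ry":-0.043,"rz":-0.003,"grip":14},{"dx":14,"dy":3.3,"dz":31,"rx":0.009,"ry":-0.043,"rz":-0.003,"grip":14},{"dx":14,"dy":3.3,"dz":31,"rx":0.009,"ry":-0.043,"rz":-0.003,"grip":14}]'
python3 - <<'E'
from h import *
where();rows(tgt(.10),mm=39)
E
```

```text
t: 6.75
ee_pos: [0.6004, -0.104, 0.3001]
tcp_rot: [0.1, 61.8, -86.7]
wrist_force: [1.2, 0.3, -2.4]
gripper_width: 0.0199
bed x,y,h mm [ -2.93  20.33 169.22] tool x in bed [ 0.0051  0.0308 -0.9995] tool y in bed [1.     0.0073 0.0054] turn 0.42
F bed [ 1.2  1.4 -2. ] M bed [ 0.67 -0.11 -0.05] w 19.9 t 6.75
N 2 row [34.37  1.27 10.97] [ 0.0037 -0.0154 -0.0026]
mid [ 0.6031 -0.1298  0.275 ]
```

```bash
python3 -m crank '[{"dx":34,"dy":1.3,"dz":11,"rx":0.004,"ry":-0.015,"rz":-0.003,"grip":14},{"dx":34,"dy":1.3,"dz":11,"rx":0.004,"ry":-0.015,"rz":-0.003,"grip":14},{"dx":0,"dy":0,"dz":0,"rx":0,"ry":0,"rz":0,"grip":14}]'
python3 - <<'E'
from h import *
import pickle
where();rows(tgt(.085))
cs={n:shot(n) for n in('wrist','scene','side')};pickle.dump(cs,open('c3.pkl','wb'))
c=cs['wrist']['pixels'][:,:,::-1];cv2.imwrite('pics/w3.png',cv2.resize(c[80:330,130:400],None,fx=2.3,fy=2.3,interpolation=cv2.INTER_CUBIC))
E
```

```text
t: 7.0
ee_pos: [0.6055, -0.164, 0.2493]
tcp_rot: [-0.0, 59.7, -87.7]
wrist_force: [-0.8, -0.9, -3.4]
gripper_width: 0.0193
bed x,y,h mm [-0.58 -6.37 95.14] tool x in bed [-0.0034 -0.0051 -1.    ] tool y in bed [ 1.     -0.0054 -0.0034] turn -0.31
F bed [-0.8  1.  -3.3] M bed [ 0.67  0.05 -0.02] w 19.3 t 7.0
N 1 row [10.1   0.58 -6.43] [-0.0054  0.0051  0.0034]
mid [ 0.6058 -0.1638  0.2433]
```

View pics/w3.png

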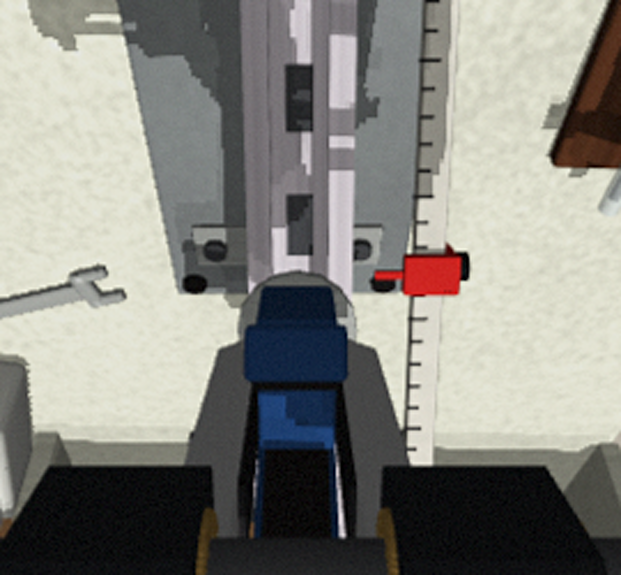

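The saddle hangs centred over the strut. Washer spans columns 239–356 (front edge at row 271 of the crop), clip body centre at (432,275), strut edges about 246 and 354. Putting these into bed coordinates.

```bash
python3 - <<'E'
from h import *
import pickle
c=pickle.load(open('c3.pkl','rb'))['wrist']
B=np.c_[EX,EY,EZ]
def bed(u,v,h): return (B.T@(onplane(c,u/2.3+130-.28,v/2.3+80-.28,F+h*EZ,EZ)-F)*1e3).round(1)
g=cv2.cvtColor(c['pixels'],cv2.COLOR_RGB2GRAY)
for r in(120,160,190): print(r,g[r-1:r+2,228:292].mean(0).astype(int).tolist())
print('clip',bed(432,275,.006),bed(375,275,.003),'clip rows edges',bed(432,254,.006),bed(432,295,.006))
print('washer L/R',bed(239,320,.05),bed(356,320,.05),'front',bed(297,271,.05),'expected front y', -6.37+20)
for p in((246,200),(354,200),(248,270),(355,270)): print('strut',bed(*p,0))
E
```

```text
120 [70, 69, 69, 71, 69, 68, 68, 88, 112, 116, 117, 115, 111, 110, 111, 114, 118, 119, 104, 111, 118, 119, 116, 116, 119, 105, 55, 33, 37, 44, 44, 63, 66, 66, 66, 65, 62, 35, 98, 119, 119, 117, 112, 111, 96, 182, 207, 205, 204, 200, 196, 197, 200, 202, 202, 207, 150, 88, 76, 77, 75, 113, 130, 132]
160 [66, 68, 67, 68, 68, 69, 71, 68, 85, 109, 116, 117, 113, 110, 109, 110, 114, 116, 119, 103, 115, 124, 124, 125, 126, 131, 128, 128, 129, 130, 127, 121, 120, 123, 125, 123, 113, 110, 111, 117, 117, 113, 110, 109, 114, 193, 211, 209, 203, 195, 194, 197, 199, 204, 206, 191, 143, 124, 127, 126, 127, 128, 126, 127]
190 [55, 81, 86, 87, 85, 85, 85, 86, 83, 97, 119, 124, 116, 111, 107, 108, 108, 112, 117, 111, 157, 205, 215, 211, 206, 208, 175, 120, 107, 105, 109, 108, 106, 103, 104, 109, 71, 50, 101, 115, 114, 113, 110, 111, 107, 194, 212, 209, 203, 198, 198, 197, 204, 208, 216, 120, 35, 49, 63, 66, 64, 66, 63, 119]
clip [51.4 -1.2  6. ] [29.7 -2.   3. ] clip rows edges [50.9  7.3  6. ] [51.8 -9.4  6. ]
washer L/R [-19.7  -2.4  50. ] [18.4 -2.5 50. ] front [-0.7 14.2 50. ] expected front y 13.629999999999999
strut [-20.4  27.4   0. ]
strut [21.1 27.3  0. ]
strut [-20.4  -0.7   0. ]
strut [22.  -0.9  0. ]
```

```bash
python3 -m crank '[{"dx":15,"dy":0.6,"dz":-3,"rx":-0.003,"ry":0.003,"rz":0.002,"grip":14},{"dx":12,"dy":0.6,"dz":-3,"rx":-0.003,"ry":0.002,"rz":0.001,"grip":14},{"dx":0.5,"dy":0,"dz":0,"rx":0,"ry":0,"rz":0,"grip":14}]'
python3 - <<'E'
from h import *
where();rows(tgt(.058,.0005,-.0012))
E
```

```text
t: 7.4
ee_pos: [0.6116, -0.1628, 0.2284]
tcp_rot: [1.1, 60.3, -85.8]
wrist_force: [0.3, 0.3, -2.9]
gripper_width: 0.0194
bed x,y,h mm [ 5.56  4.85 77.56] tool x in bed [ 0.0137  0.0052 -0.9999] tool y in bed [0.9999 0.0042 0.0137] turn 0.24
F bed [ 0.3  1.7 -2.4] M bed [ 0.7  -0.03 -0.02] w 19.4 t 7.4
N 1 row [19.46 -5.35  6.13] [ 0.0042 -0.0051 -0.0137]
mid [ 0.6094 -0.1704  0.2215]
```

```bash
python3 -m crank '[{"dx":8,"dy":-5.3,"dz":6,"rx":0.004,"ry":-0.005,"rz":-0.014,"grip":14},{"dx":0.5,"dy":0,"dz":0,"rx":0,"ry":0,"rz":0,"grip":14}]'
python3 - <<'E'
from h import *
where();rows(tgt(.058,.0005,-.0012))
E
```

```text
t: 7.57
ee_pos: [0.6069, -0.1717, 0.2245]
tcp_rot: [-0.1, 60.0, -87.4]
wrist_force: [1.0, -0.8, -2.1]
gripper_width: 0.0195
bed x,y,h mm [ 0.52 -0.69 69.76] tool x in bed [-0.      0.0001 -1.    ] tool y in bed [ 1.      0.0011 -0.    ] turn 0.07
F bed [ 1.   0.3 -2.2] M bed [ 0.66 -0.07 -0.08] w 19.5 t 7.57
N 1 row [11.76 -0.02  0.51] [ 0.0011 -0.0001  0.    ]
mid [ 0.6071 -0.1749  0.2195]
```

Excellent alignment. Descend into the slot.

```bash
python3 -m crank '[{"dx":7,"dy":0,"dz":0.4,"rx":0.001,"ry":0,"rz":0,"grip":14},{"dx":4,"dy":0,"dz":0,"rx":0,"ry":0,"rz":0,"grip":14}]'
python3 - <<'E'
from h import *
where();rows(tgt(.050,.0005,-.0012))
E
```

```text
t: 7.73
ee_pos: [0.6079, -0.1773, 0.216]
tcp_rot: [0.2, 60.0, -87.1]
wrist_force: [0.1, -0.1, -3.0]
gripper_width: 0.0197
bed x,y,h mm [ 1.2  -1.27 59.62] tool x in bed [ 0.0019  0.     -1.    ] tool y in bed [ 1.     -0.0004  0.0019] turn -0.02
F bed [ 0.1  1.4 -2.6] M bed [ 0.69 -0.02 -0.  ] w 19.7 t 7.73
N 1 row [ 9.62 -0.72 -0.07] [-0.0004 -0.     -0.0019]
mid [ 0.6076 -0.1797  0.2118]
```

```bash
python3 -m crank '[{"dx":5,"dy":-0.7,"dz":0,"rx":0,"ry":0,"rz":-0.002,"grip":14},{"dx":4,"dy":0,"dz":0,"rx":0,"ry":0,"rz":0,"grip":14}]'
python3 - <<'E'
from h import *
where();rows(tgt(.042,.0005,-.0012))
E
```

```text
t: 7.9
ee_pos: [0.6076, -0.1821, 0.2079]
tcp_rot: [0.1, 60.0, -87.3]
wrist_force: [-3.0, 2.3, 3.4]
gripper_width: 0.0195
bed x,y,h mm [ 0.7  -1.43 50.23] tool x in bed [ 0.0005 -0.     -1.    ] tool y in bed [ 1.     -0.0008  0.0005] turn -0.04
F bed [-2.9  0.4  4.1] M bed [ 0.66  0.8  -0.03] w 19.5 t 7.9
N 1 row [ 8.23 -0.21 -0.23] [-0.0008  0.     -0.0005]
mid [ 0.6076 -0.1841  0.2043]
```

```bash
python3 -m crank '[{"dx":5,"dy":-0.8,"dz":-0.1,"rx":0,"ry":0,"rz":0,"grip":14},{"dx":5,"dy":0,"dz":0,"rx":0,"ry":0,"rz":0,"grip":14}]'
python3 - <<'E'
from h import *
where();rows(tgt(.040,.0,-.0012))
E
```

```text
t: 8.07
ee_pos: [0.6078, -0.1867, 0.1998]
tcp_rot: [0.3, 60.0, -87.1]
wrist_force: [-8.4, 6.8, 12.9]
gripper_width: 0.0196
bed x,y,h mm [ 0.73 -1.38 40.9 ] tool x in bed [ 0.0026 -0.0003 -1.    ] tool y in bed [ 1.     -0.0011  0.0026] turn -0.06
F bed [-8.1 -0.2 14.7] M bed [ 0.45  2.11 -0.04] w 19.6 t 8.07
N 1 row [ 0.9  -0.73 -0.18] [-0.0011  0.0002 -0.0026]
mid [ 0.6075 -0.1869  0.1994]
```

Pressed about 3 mm past the turning depth. The head is rubbing the +x lip, so shift toward −x and re-check.

```bash
python3 -m crank '[{"dx":1.5,"dy":-2.0,"dz":-0.1,"rx":0,"ry":0,"rz":-0.002,"grip":14},{"dx":0.6,"dy":0,"dz":0,"rx":0,"ry":0,"rz":0,"grip":14}]'
python3 - <<'E'
from h import *
where()
E
```

```text
t: 8.23
ee_pos: [0.608, -0.1869, 0.1994]
tcp_rot: [0.6, 60.0, -86.7]
wrist_force: [-8.9, 7.6, 13.2]
gripper_width: 0.0198
bed x,y,h mm [ 0.84 -1.36 40.44] tool x in bed [ 0.0055 -0.0005 -1.    ] tool y in bed [ 1.     -0.0014  0.0055] turn -0.08
F bed [-8.6  0.3 15.4] M bed [ 0.42  2.55 -0.06] w 19.8 t 8.23
```

```bash
python3 -m crank '[{"dx":0.6,"dy":-3,"dz":0,"rx":0,"ry":0,"rz":-0.005,"grip":14},{"dx":0.6,"dy":-3,"dz":0,"rx":0,"ry":0,"rz":0,"grip":14}]'
python3 - <<'E'
from h import *
where()
E
```

```text
t: 8.4
ee_pos: [0.6066, -0.1857, 0.2012]
tcp_rot: [1.2, 60.0, -86.1]
wrist_force: [7.6, 6.6, 11.8]
gripper_width: 0.0199
bed x,y,h mm [-0.49 -1.14 42.69] tool x in bed [ 0.011  -0.0001 -0.9999] tool y in bed [ 0.9999 -0.0016  0.011 ] turn -0.09
F bed [ 7.9 -0.4 13.3] M bed [ 0.14 -1.82 -0.02] w 19.9 t 8.4
```

```bash
python3 -m crank '[{"dx":4,"dy":1.2,"dz":0,"rx":0,"ry":0,"rz":-0.011,"grip":14},{"dx":1.0,"dy":0,"dz":0,"rx":0,"ry":0,"rz":0,"grip":14}]'
python3 - <<'E'
from h import *
where();print(observe()['joints'])
E
```

```text
t: 8.57
ee_pos: [0.6087, -0.1867, 0.1992]
tcp_rot: [0.4, 60.0, -87.0]
wrist_force: [-8.0, 6.3, 12.9]
gripper_width: 0.0193
bed x,y,h mm [ 1.54 -1.08 40.32] tool x in bed [ 0.0029 -0.0004 -1.    ] tool y in bed [ 1.     -0.0021  0.0029] turn -0.12
F bed [-7.7 -0.7 14.5] M bed [ 0.25  2.18 -0.11] w 19.3 t 8.57
[ 11.6609  23.0284 -20.8156 104.7824  43.0294  64.1789 -28.3759]
```

Lateral friction reverses between x = −0.5 and +1.5 mm, so the centre is about 0.5. Start turning while pressing.

```bash
python3 -m crank '[{"dx":1.2,"dy":-1.0,"dz":0,"rx":0.11,"ry":0,"rz":-0.003,"grip":14},{"dx":0.9,"dy":-0.4,"dz":0,"rx":0.11,"ry":0,"rz":0,"grip":14}]'
python3 - <<'E'
from h import *
where();print(observe()['joints'])
E
```

```text
t: 8.73
ee_pos: [0.6091, -0.1861, 0.1993]
tcp_rot: [13.3, 60.0, -86.9]
wrist_force: [-3.7, 7.3, 12.4]
gripper_width: 0.0197
bed x,y,h mm [ 1.97 -0.65 40.72] tool x in bed [ 0.0044  0.0001 -1.    ] tool y in bed [ 0.9749 -0.2224  0.0043] turn -12.85
F bed [-3.4  0.2 14.5] M bed [0.55 0.88 0.06] w 19.7 t 8.73
[ 10.309   22.8056 -19.1378 104.8707  42.4215  63.6629 -40.6978]
```

```bash
python3 -m crank '[{"dx":1.2,"dy":-1.1,"dz":0.8,"rx":0.115,"ry":0,"rz":-0.003,"grip":14},{"dx":1.0,"dy":-0.6,"dz":0.5,"rx":0.115,"ry":0,"rz":-0.001,"grip":14},{"dx":1.0,"dy":-0.3,"dz":0.5,"rx":0.115,"ry":0,"rz":0,"grip":14}]'
python3 - <<'E'
from h import *
where();rows(tgt(.040,.0005,-.0012,-90))
E
```

```text
t: 8.98
ee_pos: [0.61, -0.1856, 0.2002]
tcp_rot: [34.5, 60.1, -86.3]
wrist_force: [-1.7, 5.8, 12.5]
gripper_width: 0.0194
bed x,y,h mm [ 2.9  -0.68 41.76] tool x in bed [ 0.0092  0.0024 -1.    ] tool y in bed [ 0.8334 -0.5527  0.0063] turn -33.55
F bed [-1.4 -1.1 13.8] M bed [0.37 0.75 0.08] w 19.4 t 8.98
N 9 row [ 0.19 -0.09  0.27] [ 0.1095 -0.0011 -0.0003]
mid [ 0.6089 -0.1866  0.1997]
```

```bash
python3 -m crank '[{"dx":2.5,"dy":-1.8,"dz":1.5,"rx":0.11,"ry":-0.005,"rz":-0.006,"grip":14},{"dx":1.3,"dy":-1.0,"dz":1.0,"rx":0.11,"ry":-0.001,"rz":-0.001,"grip":14},{"dx":1.3,"dy":-0.6,"dz":1.0,"rx":0.11,"ry":0,"rz":0,"grip":14}]'
python3 - <<'E'
from h import *
where();rows(tgt(.040,.0005,-.0012,-90))
E
```

```text
t: 9.23
ee_pos: [0.6095, -0.1858, 0.1998]
tcp_rot: [54.5, 60.1, -86.1]
wrist_force: [-2.8, 8.8, 11.3]
gripper_width: 0.0196
bed x,y,h mm [ 2.45 -0.62 41.34] tool x in bed [ 0.0106  0.0026 -0.9999] tool y in bed [ 0.5955 -0.8034  0.0042] turn -53.45
F bed [-2.4  2.1 14.3] M bed [0.68 0.92 0.06] w 19.6 t 9.23
N 6 row [ 0.22 -0.03  0.35] [ 0.1063 -0.0019 -0.0001]
mid [ 0.6086 -0.1865  0.1995]
```

```bash
python3 -m crank '[{"dx":2.2,"dy":-0.4,"dz":2.0,"rx":0.115,"ry":-0.009,"rz":-0.002,"grip":14},{"dx":1.3,"dy":-0.2,"dz":1.4,"rx":0.115,"ry":-0.002,"rz":0,"grip":14},{"dx":1.3,"dy":0,"dz":1.2,"rx":0.115,"ry":-0.001,"rz":0,"grip":14},{"dx":1.3,"dy":0,"dz":1.0,"rx":0.115,"ry":-0.001,"rz":0,"grip":14}]'
python3 - <<'E'
from h import *
where();rows(tgt(.040,.0005,-.0012,-90))
E
```

```text
t: 9.57
ee_pos: [0.6091, -0.1861, 0.1997]
tcp_rot: [82.1, 60.0, -86.2]
wrist_force: [-2.5, 7.4, 10.9]
gripper_width: 0.0194
bed x,y,h mm [ 2.05 -0.84 41.09] tool x in bed [ 0.0105 -0.0001 -0.9999] tool y in bed [ 0.1547 -0.988   0.0018] turn -81.1
F bed [-2.2  1.  13.2] M bed [0.58 0.63 0.08] w 19.4 t 9.57
N 2 row [0.54 0.09 0.8 ] [ 0.0777 -0.0052 -0.0005]
mid [ 0.6084 -0.1866  0.1993]
```

```bash
python3 -m crank '[{"dx":1.8,"dy":0.1,"dz":1.8,"rx":0.085,"ry":-0.011,"rz":0,"grip":14},{"dx":1.3,"dy":0.1,"dz":1.2,"rx":0.085,"ry":-0.003,"rz":0,"grip":14}]'
python3 - <<'E'
from h import *
where();rows(tgt(.040,.0005,-.0012,-90))
E
```

```text
t: 9.73
ee_pos: [0.6091, -0.1859, 0.1997]
tcp_rot: [91.8, 60.0, -86.9]
wrist_force: [-1.7, 7.6, 11.9]
gripper_width: 0.0197
bed x,y,h mm [ 2.   -0.65 41.16] tool x in bed [ 0.0036 -0.0007 -1.    ] tool y in bed [-0.0255 -0.9997  0.0006] turn -91.46
F bed [-1.4  0.7 14.1] M bed [0.66 0.44 0.11] w 19.7 t 9.73
N 1 row [1.16 0.58 1.49] [-0.0255 -0.0036 -0.0006]
mid [ 0.6084 -0.1865  0.1993]
```

```bash
python3 -m crank '[{"dx":1.2,"dy":0.8,"dz":2.2,"rx":-0.03,"ry":-0.004,"rz":0,"grip":14},{"dx":0.6,"dy":0.2,"dz":0.8,"rx":0,"ry":0,"rz":0,"grip":14}]'
python3 - <<'E'
from h import *
where()
E
```

```text
t: 9.9
ee_pos: [0.609, -0.1853, 0.2008]
tcp_rot: [90.7, 60.0, -86.6]
wrist_force: [-6.6, 5.7, 11.3]
gripper_width: 0.0195
bed x,y,h mm [ 1.91 -0.67 42.42] tool x in bed [ 0.0064  0.0001 -1.    ] tool y in bed [-0.0012 -1.     -0.0001] turn -90.07
F bed [-6.4 -0.5 12.8] M bed [ 0.26  1.77 -0.01] w 19.5 t 9.9
```

```bash
python3 -m crank '[{"dx":0.5,"dy":0.8,"dz":4,"rx":0,"ry":-0.006,"rz":0,"grip":14},{"dx":0,"dy":0.5,"dz":2.5,"rx":0,"ry":0,"rz":0,"grip":14}]'
python3 - <<'E'
from h import *
where()
E
```

```text
t: 10.07
ee_pos: [0.6066, -0.1843, 0.2033]
tcp_rot: [91.0, 60.1, -86.2]
wrist_force: [4.5, 5.7, 7.9]
gripper_width: 0.0199
bed x,y,h mm [-0.37 -0.96 45.15] tool x in bed [ 0.01    0.0014 -0.9999] tool y in bed [-0.0009 -1.     -0.0014] turn -90.05
F bed [4.8 0.8 9.6] M bed [ 0.73 -1.01 -0.02] w 19.9 t 10.07
```

```bash
python3 -m crank '[{"dx":-0.5,"dy":0.3,"dz":-0.4,"rx":0,"ry":-0.01,"rz":0.001,"grip":14},{"dx":0,"dy":0.2,"dz":0.6,"rx":0,"ry":0,"rz":0,"grip":14}]'
python3 - <<'E'
from h import *
import pickle
where()
c=shot('wrist');pickle.dump(c,open('w4.pkl','wb'));cv2.imwrite('pics/w4.png',cv2.resize(c['pixels'][80:330,130:400,::-1],None,fx=2.3,fy=2.3,interpolation=cv2.INTER_CUBIC))
where()
E
```

```text
t: 10.23
ee_pos: [0.6069, -0.1837, 0.2045]
tcp_rot: [90.2, 60.1, -87.1]
wrist_force: [4.5, -3.8, -8.8]
gripper_width: 0.0197
bed x,y,h mm [-0.05 -1.05 46.5 ] tool x in bed [ 0.002  0.001 -1.   ] tool y in bed [-0.0007 -1.     -0.001 ] turn -90.04
F bed [ 4.3  0.9 -9.6] M bed [ 0.91 -1.06  0.03] w 19.7 t 10.23
bed x,y,h mm [-0.04 -1.06 46.41] tool x in bed [ 0.0028  0.0011 -1.    ] tool y in bed [-0.0007 -1.     -0.0011] turn -90.04
F bed [ 3.7  1.9 -0.2] M bed [ 1.08 -0.6  -0.04] w 19.5 t 10.28
```

View pics/w4.png

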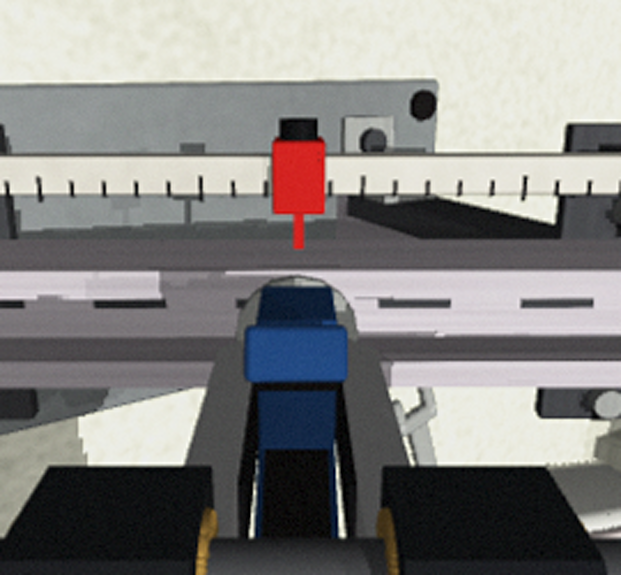

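The pull-up force (−9.6 N) shows the head catching under the lips, and the clip's needle (column 298) is in line with the saddle axis (column 297). Release.

```bash
python3 -m crank '[{"dx":0.3,"dy":0,"dz":0,"rx":0,"ry":0,"rz":0,"grip":40},{"dx":0.3,"dy":0,"dz":0,"rx":0,"ry":0,"rz":0,"grip":60},{"dx":0.3,"dy":0,"dz":0,"rx":0,"ry":0,"rz":0,"grip":60},{"dx":0,"dy":0,"dz":0,"rx":0,"ry":0,"rz":0,"grip":60},{"dx":0,"dy":0,"dz":0,"rx":0,"ry":0,"rz":0,"grip":60}]'
python3 - <<'E'
from h import *
where()
E
```

```text
t: 10.7
ee_pos: [0.6069, -0.1851, 0.2035]
tcp_rot: [90.4, 60.0, -87.0]
wrist_force: [-0.6, 0.2, -0.1]
gripper_width: 0.0493
bed x,y,h mm [-0.16 -1.79 44.9 ] tool x in bed [ 0.0031  0.0001 -1.    ] tool y in bed [-0.0012 -1.     -0.0001] turn -90.07
F bed [-0.6  0.2 -0. ] M bed [ 0.48 -0.02 -0.03] w 49.3 t 10.7
```

Free. Retreat straight out of the face and look.

```bash
python3 -m crank '[{"dx":-12,"dy":0,"dz":0,"rx":0,"ry":0,"rz":0,"grip":60},{"dx":-30,"dy":0,"dz":0,"rx":0,"ry":0,"rz":0,"grip":60},{"dx":-38,"dy":0,"dz":0,"rx":0,"ry":0,"rz":0,"grip":60},{"dx":-38,"dy":0,"dz":0,"rx":0,"ry":0,"rz":0,"grip":60},{"dx":-38,"dy":0,"dz":0,"rx":0,"ry":0,"rz":0,"grip":60}]'
python3 -m crank '[{"dx":-10,"dy":0,"dz":0,"rx":0,"ry":0,"rz":0,"grip":60},{"dx":0,"dy":0,"dz":0,"rx":0,"ry":0,"rz":0,"grip":60},{"dx":0,"dy":0,"dz":0,"rx":0,"ry":0,"rz":0,"grip":60}]'
python3 - <<'E'
from h import *
import pickle
where()
cs={n:shot(n) for n in('wrist','scene','side')};pickle.dump(cs,open('c5.pkl','wb'))
a=cs['wrist']['pixels'][60:320,110:410,::-1];b=cs['scene']['pixels'][115:225,140:290,::-1];d=cs['side']['pixels'][115:225,220:360,::-1]
r=lambda i,w,h:cv2.resize(i,(w,h),interpolation=cv2.INTER_CUBIC)
cv2.imwrite('pics/f.png',np.hstack([r(a,460,400),np.vstack([r(b,300,200),r(d,300,200)])]))
E
```

```text
t: 11.12
ee_pos: [0.5982, -0.1085, 0.3386]
tcp_rot: [88.8, 60.0, -88.8]
wrist_force: [0.9, 0.2, -0.0]
gripper_width: 0.06
t: 11.37
ee_pos: [0.6, -0.0971, 0.3568]
tcp_rot: [90.1, 60.1, -87.3]
wrist_force: [-0.0, -0.2, -0.9]
gripper_width: 0.0598
bed x,y,h mm [ -2.94  -2.02 221.79] tool x in bed [ 0.0005  0.0021 -1.    ] tool y in bed [-0.0008 -1.     -0.0021] turn -90.04
F bed [-0.   0.2 -0.9] M bed [ 0.52 -0.01  0.  ] w 59.8 t 11.37
```

View pics/f.png

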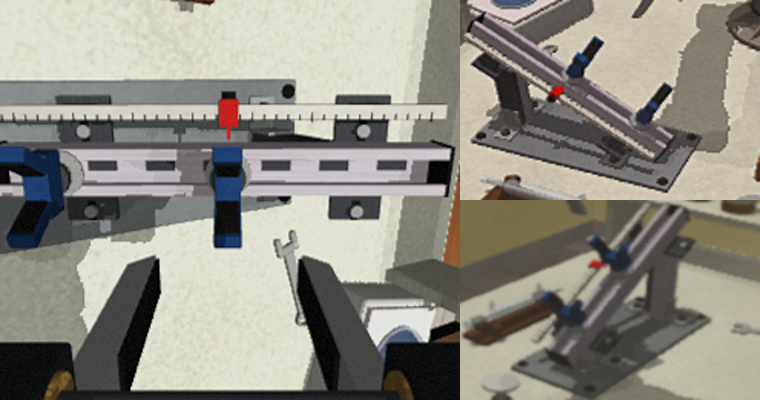

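The saddle stands square to the face, its V along the strut, and its axis in line with the clip's needle (both at column 228). The locked saddle matches it in both outer views. Check that the clip hasn't moved, then hand in.

```bash
python3 - <<'E'
from h import *
import pickle
a=pickle.load(open('c0.pkl','rb'));b=pickle.load(open('c5.pkl','rb'))
for n,w in(('scene',(slice(155,175),slice(178,200))),('side',(slice(143,156),slice(276,292)))):
    for c in(a,b):
        h=cv2.cvtColor(c[n]['pixels'],cv2.COLOR_RGB2HSV)[w];m=cv2.inRange(h,(0,170,90),(6,255,255))|cv2.inRange(h,(174,170,90),(180,255,255))
        print(n,np.argwhere(m).mean(0),(m>0).sum())
print(hand_in())
E
```

```text
scene [ 9.9032 10.1935] 31
scene [ 9.9032 10.1935] 31
side [6.9167 7.1667] 12
side [6.9167 7.1667] 12
the job is handed in; nothing more can be done
None
```

The blue V-saddle is locked in the strut's slot opposite the red clip, and the job is handed in. I took it from the block's middle pocket, pressed it in, gave it a quarter turn (to −90.0°) and released it. The clock read 11.4 s at the last reading.

**What the last checks showed**
- **Lock:** before release, an upward pull met about 10 N of resistance, so the head is caught under the lips. After release the wrist force was about zero.
- **Position:** the final wrist view shows the saddle upright, its V along the strut and its axis in line with the clip's needle to about 1 mm.
- **Clip:** its position in the scene and side cameras is the same pixel for pixel as before the move.

**What disagreed**
- **Sideways rubbing:** there was up to about 9 N of sideways force in the slot during pressing and turning. The tool drifted about 2 mm to the +x side and was brought back before release.
- **Face height:** the lips caught about 2 mm higher than my camera estimate of the strut's face implied.

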